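# Find the heavy side of a filter wheel on its balancing stand

## Robot

A 6-joint arm with a two-finger parallel gripper is mounted at the origin on a cart in front of the work surface, level with it; the furniture and walls round the work are solid. World frame = base frame: x ahead of the robot, y to its left, z up, the work surface at z = 0. Lengths are in m, angles in rad, forces in N, time in s.
With the tool pointing down it reaches from about 0.3 to 0.775 m from the base axis. Payload 14.6 kg.
Tool frame: the origin (TCP) lies at the very end of the fingers, on their centre line; the grasp point (between the pads) lies 19 mm behind it (ctrl.hold_point_z is the z of the grasp point in the tool frame, in m); z points along the fingers, y is the direction in which the jaws open and shut (so a half turn about z gives the same grasp; the last joint's range is limited). The gripper opens to 94 mm and grips with 3 to 60 N. Pads are 16 mm wide; open, the fingers measure 119 mm over their backs; the gripper's body (75 mm by 177 mm) begins 78 mm behind the grasp point.
Start: joints at [-1.367, 0.3, 1.521, -0, 1.321, -0.067], TCP at [0.147, -0.53, 0.205] pointing down, gripper open.
Joint ranges: [-3.03, 3.03], [-0.79, 2.21], [0.23, 2.52], [-1.04, 4.18], [0, 3.07], [-2.55, 2.55]. Speed limits (rad/s): [2.22, 2.22, 2.57, 3.14, 3.14, 3.14].

## Interface

Orientations are given as [roll, pitch, yaw] about the fixed x, y, z axes, in that order (R = Rz(yaw) Ry(pitch) Rx(roll)).
In Python, from station import ctrl, cams, hand_in gives the robot as it stands.
- The arm moves only by the tool servo_tool, never from a script. Its argument "rows" is a list of rows, each a list of 7 numbers: the shift along the world's x, y, z in m, then the turn, a rotation vector about the world's x, y, z in rad, then the gripper command: -1 is shut, 1 is fully open, values between are in proportion. A call has exactly 8 rows; each row is the pose to reach, as a shift and turn from the pose measured when the call began; what a row does not reach only later rows make up. A row lasts 1/12 s, in which the tool goes at most 41.7 mm and 7.16 degrees, less where a joint would pass 70% of its speed; a pose out of reach is approached as far as the arm can. A call with a gripper value outside its range is refused whole. The fingers move at their own pace and stop on an object; "newtons" is the grip in N (left out, the last holds). Time passes only in rows, so rows that repeat a pose let the fingers close, or fill a call up. It gives the time, the measured TCP pose, the force and the opening at its end, in the units of the state.
- ctrl.get_obs(): the state, without advancing time (a new reading comes with each control period).
- cams.camera(name): name is "side" or "top"; returns a dict with "image" (480x640x3 uint8, red, green, blue), "depth" (480x640 float32, m along the optical axis (not along the pixel's ray), 0 where there is no reading), "fx", "fy", "cx", "cy" (pixels), "dist_coeffs" ([k1, k2, p1, p2, k3] as OpenCV has them; the pictures are not rectified), "rvec" (rotation vector, rad) and "tvec" (3), from world to camera coordinates, as OpenCV has them. Camera axes: x right, y down, z forward; pixel columns grow to the right and rows downward; lengths in m; the calibration is good to about 2 mm. A picture is of the moment at which its call begins.
- hand_in(): hands the job in, once; it reports no verdict.
Trained networks look in a picture, given as the dict that the camera call returned (one of the last four; its "shot" number tells which), for a name from the list of things; names that differ only in an ending like _2 or _b are one class to them, and where a whole thing is asked for, a point or a joint stands for the part that bears it (a point fixed in the world has none). Each returns a list of dicts, best first, with "p" (0 to 1); they miss things now and then, are a little off and sometimes report something else, mostly with a low value. They report only what shows in the picture. A call takes as long as a camera call.
- cams.spot_in(picture, name): "box" ([left, top, right, bottom] as shares, 0 to 1, of the picture: columns of its width, rows of its height, round what is visible of it).
- cams.place_of(picture, name): "at" ([column, row] as shares, 0 to 1, of the picture: columns of its width, rows of its height: a listed point, or the origin of a listed thing).
The state is a dict: "time_s": time; "qpos": joint angles; "joint_vel": joint speeds; "tau": joint torques, N m; "ee_pos": TCP position; "eef_rot": TCP orientation; "force": force on the tool from outside, world axes, zero at the start; "moment": the same for the moment, N m; "grip_width": finger opening in m.
Only numpy, scipy, OpenCV 4.12 (cv2) and the standard library are available. Lean on these libraries where they do the work, as an engineer would, in place of code of your own. Each camera call takes 0.05 s, during which the arm holds its last target.

## Task

The filter wheel on the balancing stand is out of balance and has to be held for the colleague who will mark it: slide the orange transport lock towards the front all the way to its end stop so that the wheel is free, then turn the wheel by hand and find its heavy side. Its bearing is stiff and greased, so the wheel stops well short of the bottom from whichever side it rolls; find the true balance point between and finish gripping the wheel by its rim, at rest, with the heavy side straight down (within 15 degrees). The program ends while the gripper is still holding the wheel; leave the things standing around it where they are.

Things in the scene. Friction and masses are not known exactly. Their poses are not given: they have to be found in the camera images.
- stand: fixed balancing stand on the table; origin on the table under the middle of the wheel; x = the horizontal axle, pointing away from the robot into the post behind the wheel, y to the left, z up; place and yaw (up to 0.3 rad) vary. Base plate 130 x 200 x 12 mm. Post: x +40 to +64 mm, y -21 to +21 mm, up to z 134 mm, with a bearing boss of 38 mm dia from x +28 mm
- axle (a point): centre of the wheel on the axle, 120 mm above the table. Bearing: greased and stiff, friction about half of the slug's greatest turning moment (0.09 Nm). Freed, the wheel rolls slowly, never swings back, takes up to 4 s to stop, its heavy side 0.4 to 0.7 rad short of straight down, equally far from whichever side it comes. In that band, and likewise within 0.7 rad of straight up, it may stay put
- wheel: filter wheel: upright aluminium disc, 140 mm dia, 20 mm thick, flat faces (x -10 to +10 mm in the stand's frame), origin at its centre, turns endlessly about x. Top of the rim 190 mm above the table: can be pinched across the 20 mm from above anywhere on the upper rim. Front face: six flush dark green windows and a hub of 32 mm dia standing out 8 mm
- mark (a point): red mark on the wheel's front face, 60 mm from the axle, 10 mm in front of the wheel's mid plane, 10 mm wide, continued across the rim: shows how far the wheel has turned. The heavy side (a hidden slug of about 0.2 kg, 45 mm from the axle) lies at a different angle from the mark each time. While locked, the heavy side is never within 0.9 rad of straight down
- lock (a joint): transport lock: 0 m = locked (a rubber pad wedged under the rim brakes the wheel), 0.038 m = end stop, wheel free. Slides towards the robot, along -x of the stand; stays where left; resists with about 2 N plus the drag of the pad (under 20 N in all)
- lock_grip (a point): middle of the top of the lock's orange grip block, 78 mm above the table, 114 mm to the right (-y) of the axle; the block is 20 mm along the slide (x), 28 mm across, 44 mm tall; it moves with the lock
- brass_weight: bystander: brass weight, 25 mm dia, 48 mm tall, origin at its foot
- filter_ring: bystander: flat black filter ring, 45 mm dia, 8 mm
- eyepiece: bystander: black eyepiece, 37 mm dia, 55 mm tall
- objective_case: bystander: cylindrical case, pale top and black bottom, 36 mm dia, 62 mm tall
- oil_bottle: bystander: small amber bottle with black cap, 27 mm dia, 78 mm tall

How it is judged:
On the way:
1. the transport lock is slid to its end stop (at least 35 of 38 mm) (value of joint lock above 0.035 m), for 0.2 s.
At the end, for the whole second after the job is handed in: the gripper holds the wheel (contact over 2 N), the wheel is at rest, its hidden heavy side within 15 degrees of straight down under the axle, the lock still open (at least 33 mm) (z of slug_mass in the frame of axle below -0.04345 m and velocity of joint slug between -0.2 and 0.2 rad/s and contact force between the fingers and wheel above 2 N and value of joint lock above 0.033 m); the arm keeps its last pose, push and grip.
It fails at once if a bystander is moved more than 20 mm (distance of any of brass_weight, filter_ring, eyepiece, objective_case, oil_bottle from where it was at the start of the episode above 0.02 m).
It also fails if it takes over 72 s, if anything falls off the work surface, if the arm or the gripper's body presses on something with over 40 N, if the wrist force passes 120 N, or if a joint passes its speed limit or range.

## Working session

There is one attempt and no reset: what is moved stays moved. The work goes in short steps, Python scripts to look and compute and a tool call to move; the robot and the scene stay as the last step left them, time stands still between calls to the robot, and variables do not carry over. Pictures are saved under pics/ and viewed, and the job is handed in when it is done.

Besides the shell and the picture viewer there is one more tool, called after ">>>" as a command line: name --pt "numbers of a row" for each row, then --argument value for the rest. servo_tool: Moves the arm, as the interface text tells. Its arguments: {"type":"object","properties":{"rows":{"type":"array"},"newtons":{"type":"number"}},"required":["rows"]}

```bash
ls; mkdir -p pics; cat > h.py <<'E'
import numpy as np, cv2
from station import ctrl, cams
def K(p): return np.array([[p['fx'],0,p['cx']],[0,p['fy'],p['cy']],[0,0,1.]])
def pose(p):
    R,_=cv2.Rodrigues(np.array(p['rvec'],float)); return R,np.array(p['tvec'],float).reshape(3)
def ray(p,uv):
    R,t=pose(p); u=cv2.undistortPoints(np.array([[uv]],float),K(p),np.array(p['dist_coeffs'],float))[0,0]
    return -R.T@t, R.T@np.array([u[0],u[1],1.])
def tri(ps):
    A=np.zeros((3,3));b=np.zeros(3)
    for p,uv in ps:
        o,d=ray(p,uv);d=d/np.linalg.norm(d);M=np.eye(3)-np.outer(d,d);A+=M;b+=M@o
    x=np.linalg.solve(A,b)
    res=[np.linalg.norm((np.eye(3)-np.outer(d/np.linalg.norm(d),d/np.linalg.norm(d)))@(x-o)) for o,d in [ray(p,uv) for p,uv in ps]]
    return x,res
def bydepth(p,uv,r=2):
    c,rw=int(round(uv[0])),int(round(uv[1])); D=p['depth'][max(0,rw-r):rw+r+1,max(0,c-r):c+r+1]; D=D[D>0]
    if len(D)==0: return None
    o,d=ray(p,uv); return o+d*np.median(D)
def proj(p,X):
    return cv2.projectPoints(np.array(X,float).reshape(-1,3),np.array(p['rvec'],float),np.array(p['tvec'],float),K(p),np.array(p['dist_coeffs'],float))[0].reshape(-1,2)
def px(p,a): return (a[0]*640,a[1]*480)
def save(p,n): cv2.imwrite('pics/'+n,p['image'][:,:,::-1])
E
python3 - <<'E'
from h import *
ps={n:cams.camera(n) for n in('side','top')}
for n,p in ps.items():
    save(p,n+'0.png'); o,_=ray(p,(320,240)); print(n,o.round(3))
for nm in ['axle','mark','lock_grip','stand','wheel','brass_weight','filter_ring','eyepiece','objective_case','oil_bottle']:
    l=[]
    for n,p in ps.items():
        r=cams.place_of(p,nm)
        if r:
            uv=px(p,r[0]['at']); l.append((p,uv)); print(nm,n,round(r[0]['p'],2),np.round(uv,1),'depthpt',np.round(bydepth(p,uv),3) if bydepth(p,uv) is not None else None)
    if len(l)==2: x,res=tri(l); print('  tri',x.round(4),np.round(res,4))
print(ctrl.get_obs())
E
```

```text
pics
side [ 0.501 -1.064  0.521]
top [ 0.495 -0.11   1.198]
axle side 0.96 [299.3 245.2] depthpt [ 0.485 -0.104  0.142]
axle top 0.93 [302.3 267. ] depthpt [ 0.488 -0.048  0.189]
  tri [ 0.4855 -0.0441  0.1181] [0.0016 0.0016]
mark side 0.61 [292.9 267.9] depthpt [0.463 0.077 0.003]
mark top 0.75 [312.8 267.8] depthpt [ 0.486 -0.07   0.183]
  tri [ 0.4764 -0.0656  0.0677] [0.0083 0.0083]
lock_grip side 0.56 [291.2 281.3] depthpt [ 0.467 -0.155  0.076]
lock_grip top 0.37 [203.5 194.3] depthpt [0.664 0.199 0.037]
  tri [ 0.5655  0.2091 -0.0758] [0.1147 0.1147]
stand side 0.97 [303.1 286. ] depthpt [ 0.492 -0.052  0.012]
stand top 0.88 [305.2 266. ] depthpt [ 0.49  -0.054  0.187]
  tri [ 0.4904 -0.0445  0.0081] [0.0017 0.0017]
wheel side 0.67 [304.2 245.6] depthpt [ 0.496 -0.064  0.125]
wheel top 0.86 [303.9 269.2] depthpt [ 0.483 -0.052  0.187]
  tri [ 0.489  -0.0476  0.1183] [0.0067 0.0067]
brass_weight side 0.55 [290.8 244.8] depthpt [0.453 0.224 0.013]
brass_weight top 0.47 [190.3 282.8] depthpt [0.451 0.229 0.043]
  tri [0.4513 0.2395 0.0075] [0.0015 0.0015]
filter_ring side 0.48 [
[... 402 characters left out ...]
 0.78 [299.8 393.9] depthpt [ 0.488 -0.444  0.006]
{'time_s': 1.1, 'qpos': array([-1.36657150e+00,  2.99900146e-01,  1.52101848e+00,  2.22544835e-05,
        1.32071432e+00, -6.65596946e-02]), 'joint_vel': array([-0.00065252,  0.00098805, -0.00100096,  0.00086775,  0.00177022,
       -0.00086939]), 'tau': array([-3.59219448e-03, -5.31670511e+01, -3.52922916e+01,  7.07435771e-02,
        2.13080953e-02, -1.43908676e-05]), 'ee_pos': array([ 0.14713799, -0.52993139,  0.20543768]), 'eef_rot': array([-3.14155389e+00, -2.41940375e-05,  2.70779013e-01]), 'force': array([ 0.56599434, -0.01661921,  0.62200728]), 'moment': array([0.02042884, 0.0376185 , 0.00795962]), 'grip_width': 0.09365298088364514}
```

View pics/side0.png

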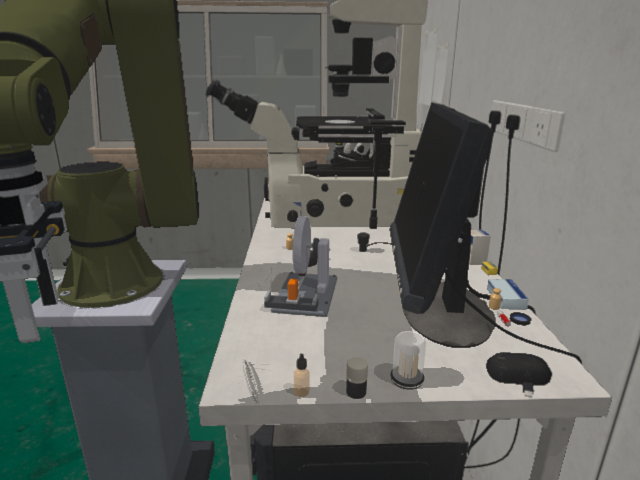

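View pics/top0.png

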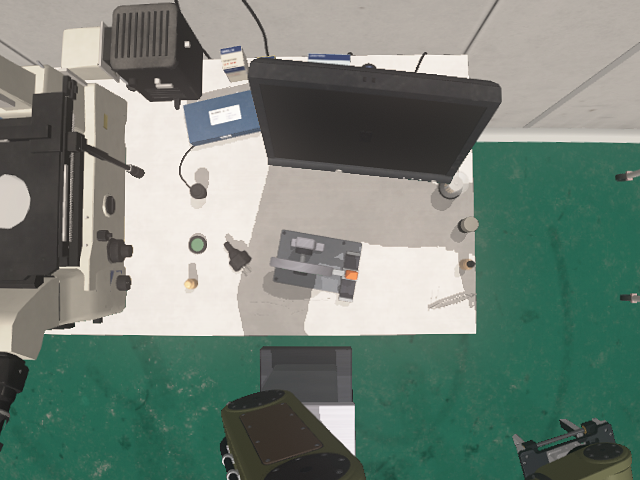

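```bash
python3 - <<'E'
import cv2,numpy as np
a=cv2.imread('pics/side0.png')[200:320,250:350]; b=cv2.imread('pics/top0.png')[220:310,255:375]
a=cv2.resize(a,None,fx=4.5,fy=4.5,interpolation=cv2.INTER_CUBIC);a=a[:540]
b=cv2.resize(b,(346,260),interpolation=cv2.INTER_CUBIC)
o=np.zeros((540,800,3),np.uint8);o[:,:450]=a[:540,:450];o[:260,452:798]=b;cv2.imwrite('pics/z0.png',o)
E
```

```text
(no output)
```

View pics/z0.png

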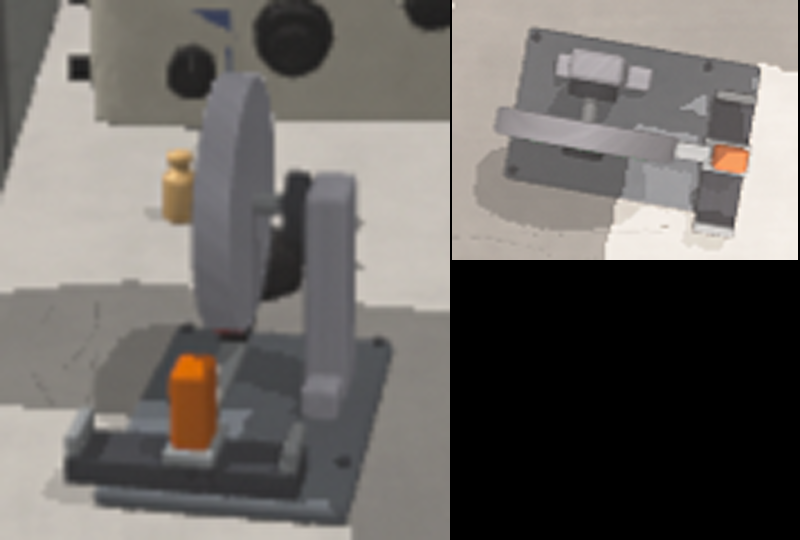

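```bash
cat >> h.py <<'E'
def cloud(p):
    R,t=pose(p); v,u=np.mgrid[0:480,0:640]
    uv=np.stack([u.ravel(),v.ravel()],1).astype(float)
    n=cv2.undistortPoints(uv[:,None],K(p),np.array(p['dist_coeffs'],float))[:,0]
    d=p['depth'].ravel().astype(float); X=np.c_[n*d[:,None],d]
    X=(X-t)@R; X[d<=0]=np.nan
    return X.reshape(480,640,3)
E
python3 - <<'E'
from h import *
s,t=cams.camera('side'),cams.camera('top')
for n,p in(('side',s),('top',t)):
    h=cv2.cvtColor(p['image'],cv2.COLOR_RGB2HSV); m=(h[...,0]<14)&(h[...,0]>5)&(h[...,1]>200)&(h[...,2]>120)
    v,u=np.nonzero(m); k=(abs(u-320)<60)&(v>220)&(v<320); v,u=v[k],u[k]; C=cloud(p)[v,u]
    print(n,len(u),u.min(),u.max(),v.min(),v.max(),u.mean(),v.mean(),np.nanmin(C,0),np.nanmax(C,0))
    if n=='top':
        k=C[:,2]>0.07; print('toppts',k.sum(),np.nanmean(C[k],0),u[k].mean(),v[k].mean())
    else:
        k=v<285; print(np.nanmean(C[k],0))
C=cloud(t)
for lo,hi in((.16,.2),):
    P=C[220:320,250:380].reshape(-1,3); P=P[(P[:,2]>lo)&(P[:,2]<hi)]
    x,y=P[:,0],P[:,1]; c=P[:,:2].mean(0); w=np.linalg.svd(P[:,:2]-c)[2][0]; q=(P[:,:2]-c)@w
    w=w*np.sign(w[1]); print(len(P),c,w,'yaw',np.arctan2(-w[0],w[1]),y.min(),y.max(),P[:,2].max())
# rim from side, from cloud
C=cloud(s)[200:290,285:330].reshape(-1,3); P=C[(C[:,2]>.06)&(C[:,2]<.2)&(C[:,1]<0.03)&(C[:,1]>-.14)]
print(len(P),P.min(0),P.max(0))
for nm in('axle','lock_grip','stand'):
  for p in(s,t): print(nm,[(round(r['p'],2),np.round(px(p,r['at']),1)) for r in cams.place_of(p,nm)[:3]])
E
```

```text
side 116 288 296 279 298 291.87931034482756 289.5258620689655 [ 0.45970007 -0.16937486  0.03807078] [ 0.4774052  -0.1454451   0.07728399]
[ 0.47003422 -0.15757551  0.07509951]Traceback (most recent call last):
  File "<stdin>", line 6, in <module>
    return umr_minimum(a, axis, None, out, keepdims, initial, where)
ValueError: zero-size array to reduction operation minimum which has no identity
```

```bash
python3 - <<'E'
from h import *
s,t=cams.camera('side'),cams.camera('top')
p=t
h=cv2.cvtColor(p['image'],cv2.COLOR_RGB2HSV); m=(h[...,0]<18)&(h[...,0]>3)&(h[...,1]>140)&(h[...,2]>110)
v,u=np.nonzero(m); k=(abs(u-320)<60)&(v>220)&(v<320); v,u=v[k],u[k]; C=cloud(p)[v,u]
print(len(u),u.min(),u.max(),v.min(),v.max(),u.mean(),v.mean())
k=C[:,2]>0.065; print('toppts',k.sum(),np.nanmean(C[k],0),np.nanmin(C[k],0),np.nanmax(C[k],0),u[k].mean(),v[k].mean())
print('tri',tri([(t,(u[k].mean(),v[k].mean())),(s,(292.5,281))]))
C=cloud(t)
P=C[220:320,250:380].reshape(-1,3); P=P[(P[:,2]>.15)&(P[:,2]<.2)]
c=P[:,:2].mean(0); w=np.linalg.svd(P[:,:2]-c)[2][0]; w=w*np.sign(w[1])
print(len(P),c,'yaw',np.arctan2(-w[0],w[1]),P.min(0),P.max(0)); q=(P[:,:2]-c)@np.array([w[1],-w[0]]);print('thick',q.min(),q.max())
P=C[220:320,250:380].reshape(-1,3);P=P[(P[:,2]>.06)&(P[:,2]<.2)&(abs((P[:,:2]-c)@np.array([w[1],-w[0]]))<.013)];q=(P[:,:2]-c)@w;print('along',q.min(),q.max())
for nm in('axle','lock_grip','stand'):
  for p in(s,t): print(nm,[(round(r['p'],2),np.round(px(p,r['at']),1)) for r in cams.place_of(p,nm)[:3]])
E
```

```text
87 346 357 270 279 350.98850574712645 274.4712643678161
toppts 87 [ 0.46859505 -0.15288305  0.07626035] [ 0.45820334 -0.16657827  0.06980644] [ 0.47888271 -0.14140588  0.0817323 ] 350.98850574712645 274.4712643678161
tri (array([ 0.46903606, -0.15291134,  0.07526424]), [np.float64(0.00046625568149326216), np.float64(0.00046625568149328525)])
558 [ 0.48865277 -0.04215686] yaw -0.17936854373901912 [ 0.46970585 -0.10325341  0.15008331] [0.50722062 0.02112801 0.19364625]
thick -0.010972060006894277 0.010068844521471403
along -0.1263994185572944 0.07091167293061143
axle [(0.95, array([299.6, 243.6])), (0.39, array([295.5, 270.9]))]
axle [(0.59, array([303.2, 266.8]))]
lock_grip [(0.78, array([289.7, 279.1]))]
lock_grip [(0.51, array([351.1, 278. ])), (0.38, array([465.7, 263.7]))]
stand [(0.84, array([304. , 289.5])), (0.2, array([360.7, 251.3]))]
stand [(0.58, array([303.9, 267.7]))]
```

>>> servo_tool --pt "0.02 0.0234 0.01 0 0 0.0703 0.1" --pt "0.04 0.0468 0.02 0 0 0.1406 0.1" --pt "0.06 0.07 0.03 0 0 0.211 0.1" --pt "0.08 0.0935 0.03 0 0 0.281 0.1" --pt "0.1 0.117 0.03 0 0 0.3515 0.1" --pt "0.12 0.14 0.03 0 0 0.422 0.1" --pt "0.14 0.1636 0.03 0 0 0.492 0.1" --pt "0.16 0.187 0.03 0 0 0.5624 0.1" --newtons 25

```text
time_s: 2.27
ee_pos: [0.3078, -0.3417, 0.2356]
eef_rot: [3.141, 0.0, 0.837]
force: [0.4, -0.9, -0.5]
grip_width: 0.0519
```

>>> servo_tool --pt "0.023 0.0266 0 0 0 0.08 0.1" --pt "0.046 0.053 0 0 0 0.16 0.1" --pt "0.069 0.08 0 0 0 0.24 0.1" --pt "0.092 0.106 0 0 0 0.32 0.1" --pt "0.115 0.133 0 0 0 0.4 0.1" --pt "0.138 0.16 0 0 0 0.48 0.1" --pt "0.16 0.186 0 0 0 0.558 0.1" --pt "0.16 0.186 -0.03 0 0 0.558 0.1"

```text
time_s: 2.93
ee_pos: [0.4722, -0.1527, 0.2096]
eef_rot: [3.133, 0.001, 1.403]
force: [0.7, -0.9, 0.1]
grip_width: 0.0515
```

```bash
python3 - <<'E'
from h import *
print(ctrl.get_obs())
s,t=cams.camera('side'),cams.camera('top')
a=cv2.resize(s['image'][170:320,220:370],(400,400),interpolation=cv2.INTER_CUBIC);b=cv2.resize(t['image'][190:340,240:390],(400,400),interpolation=cv2.INTER_CUBIC)
cv2.imwrite('pics/z1.png',np.hstack([a,b])[:,:,::-1])
E
```

```text
{'time_s': 2.9333, 'qpos': array([-3.87136851e-01,  1.71162095e-01,  1.67008783e+00,  9.21405686e-04,
        1.29161973e+00, -2.19908880e-01]), 'joint_vel': array([-0.08713899,  0.30433661,  0.64800003, -0.01745959, -0.90021763,
        0.01512067]), 'tau': array([  3.57267871, -46.48254991, -37.74244308,   0.17274108,
         3.39900702,  -0.22283012]), 'ee_pos': array([ 0.47220109, -0.15273804,  0.20960557]), 'eef_rot': array([3.13288614e+00, 1.03626432e-03, 1.40331380e+00]), 'force': array([ 0.74773124, -0.87383755,  0.08669408]), 'moment': array([-0.07499538, -0.08649835,  0.03009774]), 'grip_width': 0.05149150504867658}
```

View pics/z1.png

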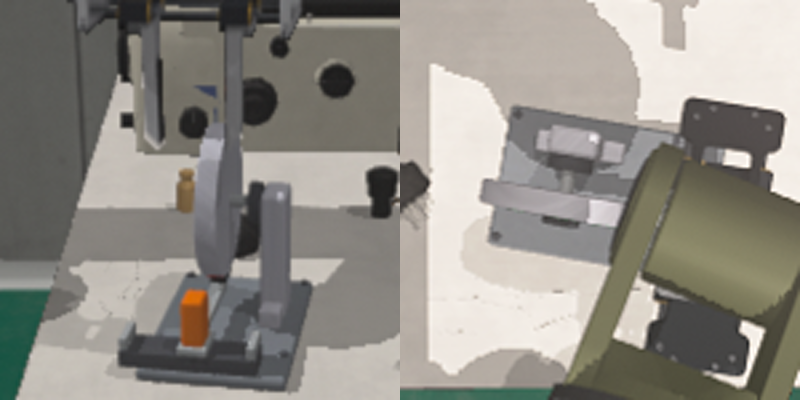

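>>> servo_tool --pt "-0.004 -0.003 -0.015 0 0 -0.006 0.1" --pt "-0.004 -0.003 -0.045 0 0 -0.006 0.1" --pt "-0.004 -0.003 -0.075 0 0 -0.006 0.1" --pt "-0.004 -0.003 -0.105 0 0 -0.006 0.1" --pt "-0.004 -0.003 -0.13 0 0 -0.006 0.1" --pt "-0.004 -0.003 -0.15 0 0 -0.006 0.1" --pt "-0.004 -0.003 -0.157 0 0 -0.006 0.1" --pt "-0.004 -0.003 -0.157 0 0 -0.006 0.1"

```text
time_s: 3.7
ee_pos: [0.4622, -0.1577, 0.0449]
eef_rot: [-3.134, -0.002, 1.389]
force: [-0.4, -0.1, 0.1]
grip_width: 0.0516
```

>>> servo_tool --pt "0 0 0 0 0 0 -1" --pt "0 0 0 0 0 0 -1" --pt "0 0 0 0 0 0 -1" --pt "0 0 0 0 0 0 -1" --pt "0 0 0 0 0 0 -1" --pt "0 0 0 0 0 0 -1" --pt "0 0 0 0 0 0 -1" --pt "0 0 0 0 0 0 -1"

```text
time_s: 4.37
ee_pos: [0.4633, -0.1581, 0.046]
eef_rot: [-3.137, -0.001, 1.389]
force: [2.4, -1.8, 6.6]
grip_width: 0.0197
```

>>> servo_tool --pt "-0.006 0.001 0 0 0 0 -1" --pt "-0.012 0.002 0 0 0 0 -1" --pt "-0.018 0.003 0 0 0 0 -1" --pt "-0.024 0.004 0 0 0 0 -1" --pt "-0.03 0.0053 0 0 0 0 -1" --pt "-0.035 0.0062 0 0 0 0 -1" --pt "-0.039 0.007 0 0 0 0 -1" --pt "-0.039 0.007 0 0 0 0 -1"

```text
time_s: 5.03
ee_pos: [0.4291, -0.1523, 0.0469]
eef_rot: [3.132, 0.001, 1.389]
force: [50.7, -4.4, -36.2]
grip_width: 0.0218
```

```bash
cat > look.py <<'E'
import sys
from h import *
n=sys.argv[1]
s,t=cams.camera('side'),cams.camera('top')
a=cv2.resize(s['image'][200:300,250:350],(400,400),interpolation=cv2.INTER_CUBIC);b=cv2.resize(t['image'][210:310,260:360],(400,400),interpolation=cv2.INTER_CUBIC)
cv2.imwrite(f'pics/{n}.png',np.hstack([a,b])[:,:,::-1])
cx=np.array([.4885,-.0415,.12]);psi=-.176
xs=np.array([np.cos(psi),np.sin(psi),0]);ys=np.array([-xs[1],xs[0],0])
for m,p in(('side',s),('top',t)):
    h=cv2.cvtColor(p['image'],cv2.COLOR_RGB2HSV); k=((h[...,0]<5)|(h[...,0]>170))&(h[...,1]>90)&(h[...,2]>40)
    v,u=np.nonzero(k);w=(abs(u-302)<50)&(v>200)&(v<300);v,u=v[w],u[w]
    if len(u):
        C=np.array([u.mean(),v.mean()])
        # match to rim model
        al=np.radians(np.arange(-180,180,1.));R=cx+np.outer(.07*np.sin(al),-ys)+np.outer(.07*np.cos(al),[0,0,1])
        o,_=ray(p,(0,0)); nrm=(R-cx)/.07; vis=((o-R)*nrm).sum(1)>0
        d=np.linalg.norm(proj(p,R)-C,axis=1); d[~vis]=1e9
        i=np.argmin(d); print(m,'red n',len(u),C.round(1),'angle from top toward right(-y), deg',np.degrees(al[i]).round(0),'px err',d[i].round(1))
    r=cams.place_of(p,'mark')
    print(m,'net',[(round(q['p'],2),np.round(px(p,q['at']),1)) for q in r[:2]])
o=ctrl.get_obs();print(o['time_s'],o['force'].round(2),o['moment'].round(3),o['grip_width'],'qpos',o['qpos'].round(2))
E
python3 look.py z2
```

```text
side red n 6 [298.5 272. ] angle from top toward right(-y), deg 143.0 px err 0.4
side net [(0.89, array([290.9, 268.1]))]
top net [(0.76, array([317.6, 269.3])), (0.2, array([303.5, 266.8]))]
5.2333 [ 50.86  -3.96 -35.41] [-0.88  -8.626 -0.01 ] 0.02103827741626017 qpos [-0.42  0.3   1.94  0.    0.89 -0.24]
```

View pics/z2.png

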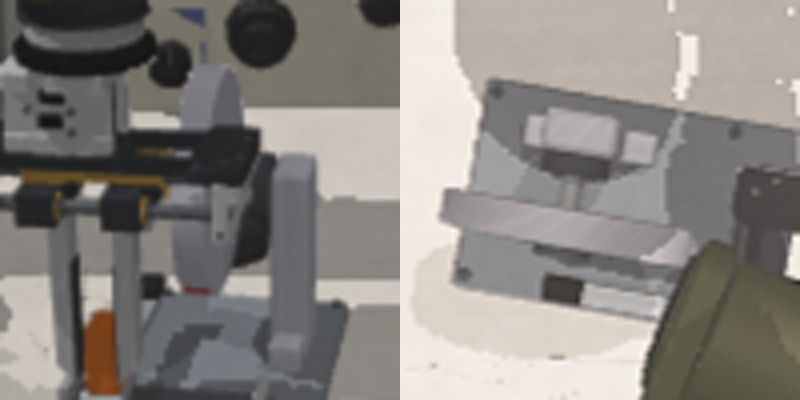

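>>> servo_tool --pt "0 0 0 0 0 0 -0.2" --pt "0 0 0 0 0 0 -0.2" --pt "0 0 0 0 0 0 -0.2" --pt "0 0 0.003 0 0 0 -0.2" --pt "0 0 0.006 0 0 0 -0.2" --pt "0 0 0.01 0 0 0 -0.2" --pt "0 0 0.01 0 0 0 -0.2" --pt "0 0 0.01 0 0 0 -0.2"

```text
time_s: 5.9
ee_pos: [0.4298, -0.1525, 0.0573]
eef_rot: [3.131, 0.001, 1.389]
force: [0.0, -0.2, -0.2]
grip_width: 0.0377
```

```bash
python3 look.py z3; python3 -c "
from station import ctrl; print(ctrl.get_obs()['ee_pos'])"
```

```text
side red n 11 [297.8 270.5] angle from top toward right(-y), deg 133.0 px err 0.4
side net [(0.96, array([292.7, 269. ])), (0.66, array([301.7, 244.1]))]
top net [(0.72, array([319.7, 271.7]))]
6.1 [0.89 0.52 0.33] [-0.08  -0.058  0.052] 0.037655062679785224 qpos [-0.42  0.28  1.93  0.    0.92 -0.24]
[ 0.42969181 -0.15241206  0.05680827]
```

View pics/z3.png

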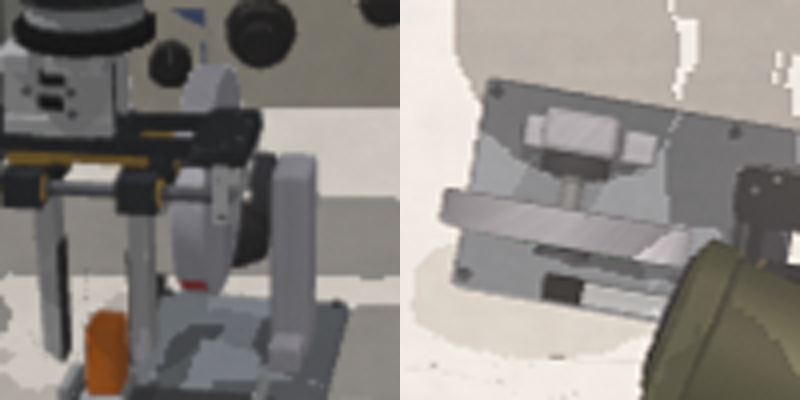

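>>> servo_tool --pt "0 0 0.02 0 0 0 0.1" --pt "0 0 0.05 0 0 0 0.1" --pt "0 0 0.085 0 0 0 0.1" --pt "0 0 0.12 0 0 0 0.1" --pt "-0.02 0 0.15 0 0 0 0.1" --pt "-0.04 0 0.16 0 0 0 0.1" --pt "-0.06 0 0.16 0 0 0 0.1" --pt "-0.08 0 0.16 0 0 0 0.1"

```text
time_s: 6.77
ee_pos: [0.349, -0.1524, 0.2174]
eef_rot: [3.13, 0.001, 1.389]
force: [-0.1, 0.7, -0.8]
grip_width: 0.0519
```

```bash
cat > lockm.py <<'E'
from h import *
s,t=cams.camera('side'),cams.camera('top')
cx=np.array([.4885,-.0415,.12]);psi=-.176
xs=np.array([np.cos(psi),np.sin(psi),0]);ys=np.array([-xs[1],xs[0],0])
for n,p in(('side',s),('top',t)):
    h=cv2.cvtColor(p['image'],cv2.COLOR_RGB2HSV); m=(h[...,0]<18)&(h[...,0]>3)&(h[...,1]>150)&(h[...,2]>100)
    v,u=np.nonzero(m); k=(u>255)&(u<375)&(v>260)&(v<320); v,u=v[k],u[k]
    if not len(u): print(n,'none');continue
    C=cloud(p)[v,u]; k=(C[:,2]>.03)&(C[:,2]<.09); C=C[k]; q=(C-cx)@xs; y=(C-cx)@ys
    print(n,len(C),'x_s range',np.percentile(q,[1,50,99]).round(4),'mean',q.mean().round(4),'y_s',y.mean().round(3),'z',C[:,2].max().round(3))
E
python3 look.py z4; python3 lockm.py
```

```text
side red n 12 [298.  270.5] angle from top toward right(-y), deg 133.0 px err 0.6
side net [(0.95, array([289.2, 268.1])), (0.53, array([354.8, 392.7]))]
top net [(0.93, array([322.7, 271.4]))]
6.9667 [0.59 0.14 0.41] [ 0.018 -0.107 -0.046] 0.051531929042119506 qpos [-0.51 -0.11  1.94  0.    1.3  -0.33]
side 184 x_s range [-0.047  -0.0344 -0.0273] mean -0.0351 y_s -0.122 z 0.078
top 84 x_s range [-0.0464 -0.0377 -0.0295] mean -0.0378 y_s -0.113 z 0.082
```

View pics/z4.png

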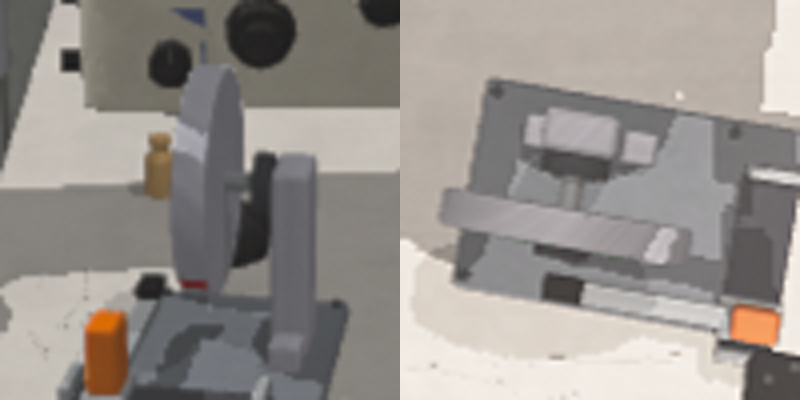

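>>> servo_tool --pt "0 0 0 0 0 0 0.1" --pt "0 0 0 0 0 0 0.1" --pt "0 0 0 0 0 0 0.1" --pt "0 0 0 0 0 0 0.1" --pt "0 0 0 0 0 0 0.1" --pt "0 0 0 0 0 0 0.1" --pt "0 0 0 0 0 0 0.1" --pt "0 0 0 0 0 0 0.1"

```text
time_s: 7.73
ee_pos: [0.3502, -0.1525, 0.2168]
eef_rot: [3.132, 0.0, 1.389]
force: [0.6, -0.2, -0.6]
grip_width: 0.0519
```

```bash
python3 look.py z5
```

```text
side red n 12 [298.  270.5] angle from top toward right(-y), deg 133.0 px err 0.6
side net [(0.6, array([290.2, 267.1]))]
top net [(0.64, array([321.8, 272. ]))]
7.9333 [-0.29  0.49  0.3 ] [-0.01  -0.085 -0.011] 0.051897227177270154 qpos [-0.51 -0.1   1.94  0.    1.3  -0.33]
```

>>> servo_tool --pt "0 0 0 0 0 0 0.1" --pt "0 0 0 0 0 0 0.1" --pt "0 0 0 0 0 0 0.1" --pt "0 0 0 0 0 0 0.1" --pt "0 0 0 0 0 0 0.1" --pt "0 0 0 0 0 0 0.1" --pt "0 0 0 0 0 0 0.1" --pt "0 0 0 0 0 0 0.1"

```text
time_s: 8.6
ee_pos: [0.3502, -0.1525, 0.2168]
eef_rot: [3.132, 0.001, 1.389]
force: [0.4, 1.5, -0.5]
grip_width: 0.0516
```

```bash
python3 look.py z6
```

```text
side red n 12 [298.  270.5] angle from top toward right(-y), deg 133.0 px err 0.6
side net [(0.58, array([293.2, 268.3]))]
top net [(0.68, array([323. , 272.7])), (0.39, array([467.1, 261.7]))]
8.8 [-0.22  0.27 -0.06] [-0.027 -0.067  0.019] 0.051931140397364954 qpos [-0.51 -0.1   1.94  0.    1.3  -0.33]
```

View pics/z6.png

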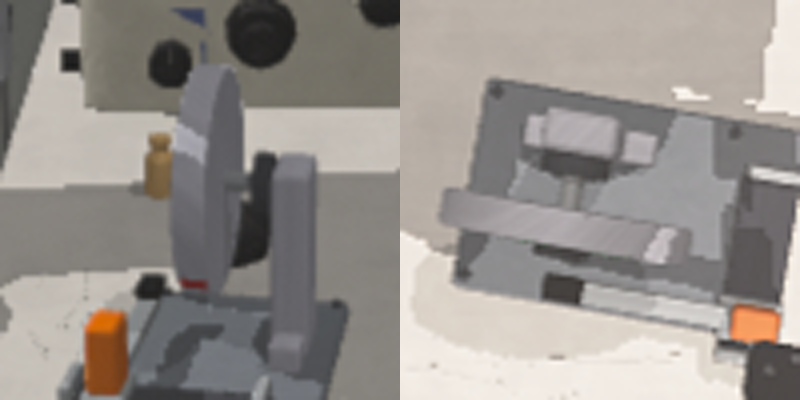

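>>> servo_tool --pt "0.025 0.02 0.005 0 0 0 0.1" --pt "0.05 0.04 0.005 0 0 0 0.1" --pt "0.075 0.06 0.005 0 0 0 0.1" --pt "0.1 0.08 0.005 0 0 0 0.1" --pt "0.12 0.097 0.005 0 0 0 0.1" --pt "0.134 0.108 0.005 0 0 0 0.1" --pt "0.1385 0.111 0.005 0 0 0.005 0.1" --pt "0.1385 0.111 0 0 0 0.005 0.1"

```text
time_s: 9.47
ee_pos: [0.4893, -0.0411, 0.2169]
eef_rot: [3.131, 0.001, 1.395]
force: [0.3, 0.8, -0.0]
grip_width: 0.0515
```

```bash
python3 look.py z7;python3 -c "
from station import ctrl; print(ctrl.get_obs()['ee_pos'],ctrl.get_obs()['eef_rot'])"
```

```text
side red n 12 [298.  270.5] angle from top toward right(-y), deg 133.0 px err 0.6
side net [(0.72, array([290.8, 266.4]))]
top net []
9.6667 [-0.81 -0.16  0.45] [-0.01  -0.069 -0.005] 0.051702605889070975 qpos [-0.16  0.15  1.68 -0.    1.3   0.02]
[ 0.48798862 -0.04217552  0.21669431] [3.13187684e+00 5.86819730e-04 1.39277192e+00]
```

View pics/z7.png

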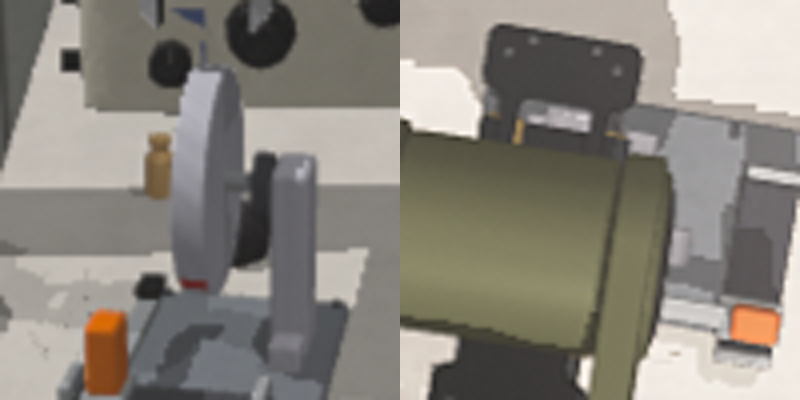

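>>> servo_tool --pt "0 0 -0.015 0 0 0 0.1" --pt "0 0 -0.035 0 0 0 0.1" --pt "0 0 -0.05 0 0 0 0.1" --pt "0 0 -0.0577 0 0 0 0.1" --pt "0 0 -0.0577 0 0 0 0.1" --pt "0 0 -0.0577 0 0 0 -1" --pt "0 0 -0.0577 0 0 0 -1" --pt "0 0 -0.0577 0 0 0 -1" --newtons 15

```text
time_s: 10.33
ee_pos: [0.4884, -0.0423, 0.16]
eef_rot: [3.13, 0.001, 1.393]
force: [0.0, -0.3, 0.4]
grip_width: 0.0354
```

>>> servo_tool --pt "0 0 0 0 0 0 -1" --pt "0 0 0 0 0 0 -1" --pt "0 0 0 0 0 0 -1" --pt "0 0 0 0 0 0 -1" --pt "0 0 0 0 0 0 -1" --pt "0 0 0 0 0 0 -1" --pt "0 0 0 0 0 0 -1" --pt "0 0 0 0 0 0 -1"

```text
time_s: 11.0
ee_pos: [0.4896, -0.0426, 0.1607]
eef_rot: [3.127, 0.001, 1.393]
force: [8.3, -1.1, -0.1]
grip_width: 0.0202
```

```bash
python3 - <<'E'
import numpy as np
from station import ctrl
o=ctrl.get_obs(); print(o['ee_pos'].round(4),o['eef_rot'],o['force'].round(1),o['grip_width'])
ys=np.array([.1751,.9846]);xs=np.array([.9846,-.1751])
rho=o['ee_pos'][2]-.12
for th in np.radians(np.linspace(45/8,45,8)):
    print([*(ys*rho*np.sin(th)).round(4),round(rho*(np.cos(th)-1),4),*(-th*xs).round(4),0,-1])
E
```

```text
[ 0.4896 -0.0426  0.1607] [3.12672298e+00 5.21602441e-04 1.39260558e+00] [ 8.3 -1.1 -0.1] 0.020197971818231148
[np.float64(0.0007), np.float64(0.0039), np.float64(-0.0002), np.float64(-0.0967), np.float64(0.0172), 0, -1]
[np.float64(0.0014), np.float64(0.0078), np.float64(-0.0008), np.float64(-0.1933), np.float64(0.0344), 0, -1]
[np.float64(0.0021), np.float64(0.0116), np.float64(-0.0018), np.float64(-0.29), np.float64(0.0516), 0, -1]
[np.float64(0.0027), np.float64(0.0153), np.float64(-0.0031), np.float64(-0.3867), np.float64(0.0688), 0, -1]
[np.float64(0.0034), np.float64(0.0189), np.float64(-0.0048), np.float64(-0.4833), np.float64(0.086), 0, -1]
[np.float64(0.004), np.float64(0.0223), np.float64(-0.0069), np.float64(-0.58), np.float64(0.1031), 0, -1]
[np.float64(0.0045), np.float64(0.0254), np.float64(-0.0092), np.float64(-0.6766), np.float64(0.1203), 0, -1]
[np.float64(0.005), np.float64(0.0284), np.float64(-0.0119), np.float64(-0.7733), np.float64(0.1375), 0, -1]
```

>>> servo_tool --pt "0.0003 0.002 0 -0.0483 0.0086 0 -1" --pt "0.0007 0.0039 -0.0002 -0.0967 0.0172 0 -1" --pt "0.001 0.0059 -0.0004 -0.145 0.0258 0 -1" --pt "0.0014 0.0078 -0.0008 -0.1933 0.0344 0 -1" --pt "0.0017 0.0097 -0.0013 -0.2417 0.043 0 -1" --pt "0.0021 0.0116 -0.0018 -0.29 0.0516 0 -1" --pt "0.0024 0.0135 -0.0024 -0.3383 0.0602 0 -1" --pt "0.0027 0.0153 -0.0031 -0.3867 0.0688 0 -1"

```text
time_s: 11.67
ee_pos: [0.4928, -0.0271, 0.1586]
eef_rot: [3.124, 0.396, 1.392]
force: [-1.6, 0.7, 5.1]
grip_width: 0.02
```

```bash
python3 look.py z8;python3 -c "
from station import ctrl; print(ctrl.get_obs()['ee_pos'],ctrl.get_obs()['eef_rot'])"
```

```text
side red n 20 [296.3 263.8] angle from top toward right(-y), deg 110.0 px err 0.2
side net [(0.61, array([288.1, 261.4]))]
top net [(0.87, array([327. , 271.7])), (0.33, array([202.8, 193.7]))]
11.8667 [-0.31  2.89  7.42] [-0.016  0.419 -0.171] 0.019917997479944046 qpos [ 0.08  0.28  1.71 -0.4   1.26  0.4 ]
[ 0.4928022  -0.02683093  0.15847198] [3.12452979 0.39355884 1.39276588]
```

View pics/z8.png

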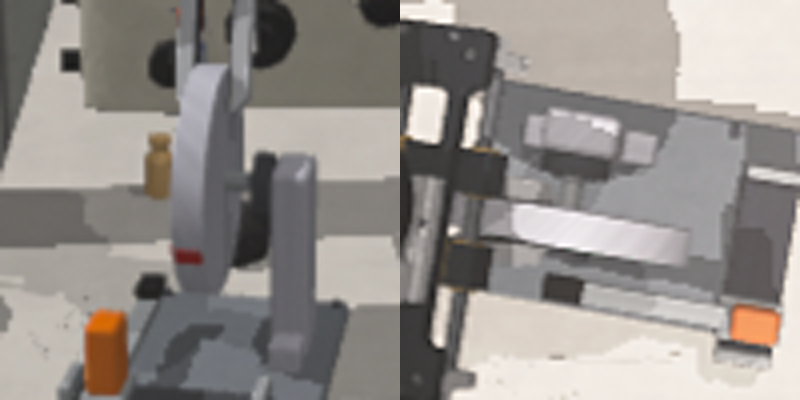

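>>> servo_tool --pt "0.0003 0.0018 -0.0011 -0.0483 0.0086 0 -1" --pt "0.0006 0.0035 -0.0022 -0.0967 0.0172 0 -1" --pt "0.0009 0.0052 -0.0033 -0.145 0.0258 0 -1" --pt "0.001 0.0068 -0.0046 -0.1933 0.0344 0 -1" --pt "0.0012 0.0084 -0.0058 -0.2417 0.043 0 -1" --pt "0.0014 0.0099 -0.0071 -0.29 0.0516 0 -1" --pt "0.0016 0.0113 -0.0084 -0.3383 0.0602 0 -1" --pt "0.0018 0.0126 -0.0097 -0.3867 0.0688 0 -1"

```text
time_s: 12.53
ee_pos: [0.4954, -0.0134, 0.1503]
eef_rot: [3.119, 0.788, 1.39]
force: [-1.6, 7.4, 11.5]
grip_width: 0.02
```

```bash
python3 look.py z9;python3 -c "
from station import ctrl; print(ctrl.get_obs()['ee_pos'],ctrl.get_obs()['eef_rot'])"
```

```text
side red n 28 [296.  253.5] angle from top toward right(-y), deg 87.0 px err 0.4
side net [(0.82, array([289.4, 252.5])), (0.69, array([274.5, 279.9]))]
top red n 2 [332.  270.5] angle from top toward right(-y), deg 80.0 px err 1.2
top net []
12.7333 [ 1.55  8.18 10.15] [ 0.186  0.176 -0.367] 0.020269861544749117 qpos [ 0.26  0.45  1.65 -0.71  1.46  0.67]
[ 0.49541379 -0.0131385   0.14979867] [3.12050915 0.78567183 1.3914556 ]
```

>>> servo_tool --pt "0 0 0 0 0 0 0" --pt "0 0 0 0 0 0 0" --pt "0 0 0 0 0 0 0" --pt "0 0 0 0 0 0 0" --pt "0 0 0 0 0 0 0" --pt "0 0 0 0 0 0 0" --pt "0 0 0 0 0 0 0" --pt "0 0 0 0 0 0 0"

```text
time_s: 13.4
ee_pos: [0.4954, -0.0132, 0.1498]
eef_rot: [3.121, 0.786, 1.391]
force: [-0.2, -0.0, 0.0]
grip_width: 0.0471
```

```bash
python3 look.py z10;python3 -c "
from station import ctrl; print(ctrl.get_obs()['ee_pos'],ctrl.get_obs()['eef_rot'])"
```

```text
side red n 29 [295.9 253.3] angle from top toward right(-y), deg 86.0 px err 0.4
side net [(0.82, array([288.3, 253.4]))]
top red n 3 [332.  270.3] angle from top toward right(-y), deg 80.0 px err 1.3
top net [(0.68, array([327.5, 272.4]))]
13.6 [-0.99 -0.07 -0.3 ] [ 0.304 -0.109 -0.003] 0.047044034384628584 qpos [ 0.26  0.45  1.65 -0.71  1.46  0.67]
[ 0.49541973 -0.01317662  0.14979844] [3.12046692 0.78571079 1.39132816]
```

View pics/z10.png

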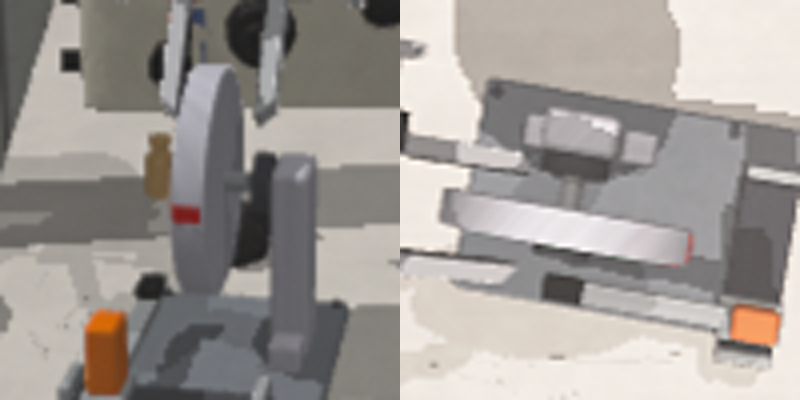

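```bash
cat > arc.py <<'E'
import sys,numpy as np
from station import ctrl
from scipy.spatial.transform import Rotation as Rn
# arc.py target_deg(left negative... theta = toward right +) nrows rho grip
tgt,n,rho,g=[float(a) for a in sys.argv[1:5]]
C=np.array([.4888,-.0420,.12]);psi=-.1755
xs=np.array([np.cos(psi),np.sin(psi),0]);ys=np.array([-xs[1],xs[0],0])
o=ctrl.get_obs();p=np.array(o['ee_pos']);R0=Rn.from_euler('xyz',o['eef_rot'])
z=-R0.as_matrix()[:,2]; th0=np.degrees(np.arctan2(-z@ys,z[2]))
print('theta now',th0.round(1),'x_s off',((p-C)@xs).round(4),'rho',np.linalg.norm((p-C)-((p-C)@xs)*xs).round(4))
n=int(n)
for i in range(1,9):
    t=np.radians(th0+(tgt-th0)*min(i,n)/n)
    # orientation: tool z = -(radial), tool y = xs
    rad=-np.sin(t)*ys+np.array([0,0,np.cos(t)]); Z=-rad; Y=xs; X=np.cross(Y,Z)
    dR=(Rn.from_matrix(np.c_[X,Y,Z])*R0.inv()).as_rotvec()
    P=C+rho*rad+ (((p-C)@xs)*(1-min(i,n)/n))*xs
    print([*[float(q) for q in (P-p).round(4)],*[float(q) for q in dR.round(3)],g],',')
E
python3 arc.py 8 8 .040 0
```

```text
theta now -45.0 x_s off 0.0015 rho 0.042
[-0.001, -0.0046, 0.0016, 0.117, -0.005, -0.01, 0.0] ,
[-0.0018, -0.0083, 0.0042, 0.231, -0.024, -0.009, 0.0] ,
[-0.0027, -0.0123, 0.0064, 0.345, -0.044, -0.008, 0.0] ,
[-0.0037, -0.0164, 0.0081, 0.459, -0.064, -0.007, 0.0] ,
[-0.0046, -0.0208, 0.0093, 0.573, -0.084, -0.006, 0.0] ,
[-0.0056, -0.0253, 0.01, 0.687, -0.103, -0.005, 0.0] ,
[-0.0066, -0.0298, 0.0102, 0.8, -0.123, -0.004, 0.0] ,
[-0.0076, -0.0343, 0.0098, 0.914, -0.143, -0.003, 0.0] ,
```

>>> servo_tool --pt "-0.001 -0.0046 0.0016 0.117 -0.005 -0.01 0" --pt "-0.0018 -0.0083 0.0042 0.231 -0.024 -0.009 0" --pt "-0.0027 -0.0123 0.0064 0.345 -0.044 -0.008 0" --pt "-0.0037 -0.0164 0.0081 0.459 -0.064 -0.007 0" --pt "-0.0046 -0.0208 0.0093 0.573 -0.084 -0.006 0" --pt "-0.0056 -0.0253 0.01 0.687 -0.103 -0.005 0" --pt "-0.0066 -0.0298 0.0102 0.8 -0.123 -0.004 0" --pt "-0.0076 -0.0343 0.0098 0.914 -0.143 -0.003 0"

```text
time_s: 14.27
ee_pos: [0.4884, -0.0478, 0.1608]
eef_rot: [3.137, -0.144, 1.396]
force: [0.9, 1.1, 0.0]
grip_width: 0.0467
```

>>> servo_tool --pt "0 0 0 0 0 0 0" --pt "0 0 0 0 0 0 -1" --pt "0 0 0 0 0 0 -1" --pt "0 0 0 0 0 0 -1" --pt "0 0 0 0 0 0 -1" --pt "0 0 0 0 0 0 -1" --pt "0 0 0 0 0 0 -1" --pt "0 0 0 0 0 0 -1"

```text
time_s: 14.93
ee_pos: [0.4888, -0.0472, 0.1608]
eef_rot: [3.137, -0.145, 1.397]
force: [6.0, 1.8, -3.5]
grip_width: 0.02
```

```bash
python3 look.py z11; python3 arc.py -18 8 .041 -1; python3 -c "
from station import ctrl; print(ctrl.get_obs()['ee_pos'],ctrl.get_obs()['eef_rot'])"
```

```text
side red n 28 [296.  253.5] angle from top toward right(-y), deg 87.0 px err 0.4
side net [(0.7, array([290.2, 250.8]))]
top net []
15.1333 [ 6.03  2.2  -3.54] [ 0.343 -0.941 -0.274] 0.020074458802617722 qpos [-0.25  0.21  1.75  0.16  1.19 -0.13]
theta now 8.3 x_s off 0.0009 rho 0.0411
[0.0002, 0.0016, 0.0, -0.056, 0.015, -0.001, -1.0] ,
[0.0005, 0.0039, 0.0002, -0.112, 0.025, -0.001, -1.0] ,
[0.0008, 0.0062, 0.0002, -0.169, 0.035, -0.001, -1.0] ,
[0.0011, 0.0086, 0.0001, -0.225, 0.045, -0.001, -1.0] ,
[0.0014, 0.0109, -0.0002, -0.282, 0.055, -0.001, -1.0] ,
[0.0017, 0.0132, -0.0006, -0.338, 0.065, -0.001, -1.0] ,
[0.0019, 0.0155, -0.0011, -0.395, 0.075, -0.002, -1.0] ,
[0.0022, 0.0177, -0.0018, -0.451, 0.085, -0.002, -1.0] ,
[ 0.48877967 -0.0472236   0.16079436] [ 3.13657681 -0.14472985  1.39666011]
```

>>> servo_tool --pt "0.0002 0.0018 0.0 -0.056 0.01 -0.001 -1.0" --pt "0.0005 0.0039 0.0002 -0.112 0.02 -0.001 -1.0" --pt "0.0008 0.0062 0.0002 -0.169 0.03 -0.001 -1.0" --pt "0.0011 0.0086 0.0001 -0.225 0.04 -0.001 -1.0" --pt "0.0014 0.0109 -0.0002 -0.282 0.05 -0.001 -1.0" --pt "0.0017 0.0132 -0.0006 -0.338 0.06 -0.001 -1.0" --pt "0.0019 0.0155 -0.0011 -0.395 0.07 -0.002 -1.0" --pt "0.0022 0.0177 -0.0018 -0.451 0.08 -0.002 -1.0"

```text
time_s: 15.8
ee_pos: [0.4921, -0.0295, 0.16]
eef_rot: [3.133, 0.317, 1.394]
force: [6.0, -3.5, 1.5]
grip_width: 0.0199
```

```bash
python3 arc.py -45 8 .041 -1; python3 -c "
from station import ctrl; print(ctrl.get_obs()['force'])"
```

```text
theta now -18.2 x_s off 0.001 rho 0.042
[0.0002, 0.0021, -0.0018, -0.056, 0.018, -0.002, -1.0] ,
[0.0005, 0.0043, -0.0028, -0.114, 0.028, -0.002, -1.0] ,
[0.0007, 0.0065, -0.0039, -0.172, 0.039, -0.002, -1.0] ,
[0.001, 0.0085, -0.0051, -0.229, 0.049, -0.003, -1.0] ,
[0.0012, 0.0105, -0.0064, -0.287, 0.059, -0.003, -1.0] ,
[0.0014, 0.0124, -0.0078, -0.345, 0.069, -0.003, -1.0] ,
[0.0016, 0.0143, -0.0094, -0.402, 0.079, -0.003, -1.0] ,
[0.0018, 0.016, -0.011, -0.46, 0.089, -0.004, -1.0] ,
[ 6.01817007 -3.53940713  1.53009771]
```

>>> servo_tool --pt "0.0002 0.0021 -0.0008 -0.056 0.018 -0.002 -1.0" --pt "0.0005 0.0043 -0.0018 -0.114 0.028 -0.002 -1.0" --pt "0.0007 0.0065 -0.0029 -0.172 0.039 -0.002 -1.0" --pt "0.001 0.0085 -0.0041 -0.229 0.049 -0.003 -1.0" --pt "0.0012 0.0105 -0.0054 -0.287 0.059 -0.003 -1.0" --pt "0.0014 0.0124 -0.0068 -0.345 0.069 -0.003 -1.0" --pt "0.0016 0.0143 -0.0084 -0.402 0.079 -0.003 -1.0" --pt "0.0018 0.016 -0.0105 -0.46 0.089 -0.004 -1.0"

```text
time_s: 16.47
ee_pos: [0.4952, -0.0129, 0.1508]
eef_rot: [3.135, 0.788, 1.392]
force: [4.9, 2.0, 9.6]
grip_width: 0.0199
```

```bash
python3 look.py z12; python3 arc.py -48 8 .041 -1|head -1
```

```text
side red n 21 [298. 227.] angle from top toward right(-y), deg 35.0 px err 0.2
side net [(0.88, array([295. , 228.4])), (0.32, array([299.8, 243.8]))]
top red n 32 [316.5 269.9] angle from top toward right(-y), deg 32.0 px err 0.5
top net [(0.92, array([313.6, 269.5]))]
16.6667 [7.66 3.13 5.94] [ 0.194 -0.847  0.707] 0.019753141624584712 qpos [ 0.26  0.46  1.64 -0.7   1.47  0.66]
theta now -45.0 x_s off 0.0012 rho 0.0427
```

View pics/z12.png

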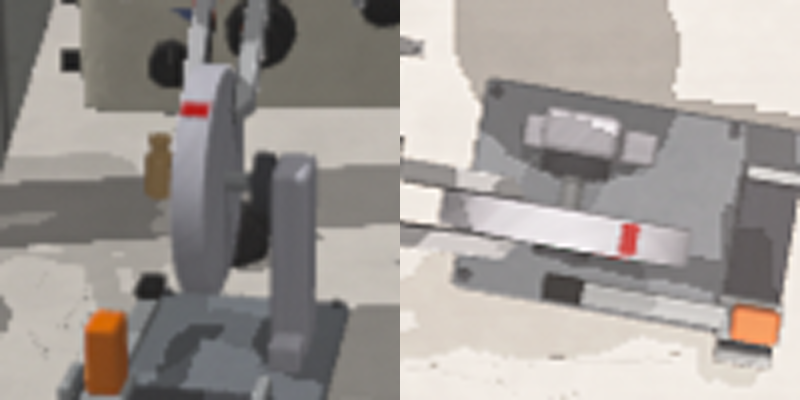

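>>> servo_tool --pt "0 0 0 0 0 0 0" --pt "0 0 0 0 0 0 0" --pt "0 0 0 0 0 0 0" --pt "0 0 0 0 0 0 0" --pt "0 0 0 0 0 0 0" --pt "0 0 0 0 0 0 0" --pt "0 0 0 0 0 0 0" --pt "0 0 0 0 0 0 0"

```text
time_s: 17.33
ee_pos: [0.4952, -0.0126, 0.1502]
eef_rot: [3.137, 0.786, 1.394]
force: [0.4, 0.7, 0.2]
grip_width: 0.0471
```

```bash
python3 look.py z13
```

```text
side red n 28 [297.  235.5] angle from top toward right(-y), deg 53.0 px err 0.5
side net []
top red n 19 [325.7 270.8] angle from top toward right(-y), deg 53.0 px err 0.1
top net [(0.79, array([318.4, 272.1]))]
17.5333 [0.07 0.17 0.34] [ 0.268 -0.16   0.051] 0.047243120062087 qpos [ 0.26  0.46  1.64 -0.7   1.47  0.66]
```

>>> servo_tool --pt "0 0 0 0 0 0 0" --pt "0 0 0 0 0 0 0" --pt "0 0 0 0 0 0 0" --pt "0 0 0 0 0 0 0" --pt "0 0 0 0 0 0 0" --pt "0 0 0 0 0 0 0" --pt "0 0 0 0 0 0 0" --pt "0 0 0 0 0 0 0"

```text
time_s: 18.2
ee_pos: [0.4952, -0.0126, 0.1503]
eef_rot: [3.136, 0.786, 1.394]
force: [-0.0, -0.1, 0.1]
grip_width: 0.0473
```

>>> servo_tool --pt "0 0 0 0 0 0 0" --pt "0 0 0 0 0 0 0" --pt "0 0 0 0 0 0 0" --pt "0 0 0 0 0 0 0" --pt "0 0 0 0 0 0 0" --pt "0 0 0 0 0 0 0" --pt "0 0 0 0 0 0 0" --pt "0 0 0 0 0 0 0"

```text
time_s: 18.87
ee_pos: [0.4952, -0.0126, 0.1502]
eef_rot: [3.136, 0.785, 1.394]
force: [0.1, -0.6, -0.3]
grip_width: 0.0472
```

```bash
python3 look.py z14
```

```text
side red n 35 [296.6 240. ] angle from top toward right(-y), deg 61.0 px err 0.5
side net [(0.81, array([291.3, 239.5]))]
top red n 15 [328. 271.] angle from top toward right(-y), deg 60.0 px err 0.2
top net [(0.76, array([323.2, 273.1]))]
19.0667 [-0.21  0.78  0.18] [ 0.333 -0.129 -0.007] 0.04694601097398744 qpos [ 0.26  0.46  1.64 -0.7   1.47  0.66]
```

>>> servo_tool --pt "0 0 0 0 0 0 0" --pt "0 0 0 0 0 0 0" --pt "0 0 0 0 0 0 0" --pt "0 0 0 0 0 0 0" --pt "0 0 0 0 0 0 0" --pt "0 0 0 0 0 0 0" --pt "0 0 0 0 0 0 0" --pt "0 0 0 0 0 0 0"

```text
time_s: 19.73
ee_pos: [0.4952, -0.0126, 0.1502]
eef_rot: [3.137, 0.786, 1.394]
force: [0.8, -0.1, 0.7]
grip_width: 0.0471
```

>>> servo_tool --pt "0 0 0 0 0 0 0" --pt "0 0 0 0 0 0 0" --pt "0 0 0 0 0 0 0" --pt "0 0 0 0 0 0 0" --pt "0 0 0 0 0 0 0" --pt "0 0 0 0 0 0 0" --pt "0 0 0 0 0 0 0" --pt "0 0 0 0 0 0 0"

```text
time_s: 20.4
ee_pos: [0.4952, -0.0126, 0.1502]
eef_rot: [3.136, 0.786, 1.394]
force: [-0.3, -0.2, -0.9]
grip_width: 0.0469
```

```bash
python3 look.py z15
```

```text
side red n 34 [296.5 240.1] angle from top toward right(-y), deg 61.0 px err 0.4
side net [(0.56, array([290.2, 244.8]))]
top red n 16 [328.1 271.3] angle from top toward right(-y), deg 60.0 px err 0.1
top net []
20.6 [ 0.65 -0.47  0.05] [ 0.296 -0.15   0.021] 0.04697231523315205 qpos [ 0.26  0.46  1.64 -0.7   1.47  0.66]
```

>>> servo_tool --pt "0 0 0 0 0 0 -1" --pt "0 0 0 0 0 0 -1" --pt "0 0 0 0 0 0 -1" --pt "0 0 0 0 0 0 -1" --pt "0 0 0 0 0 0 -1" --pt "0 0 0 0 0 0 -1" --pt "0 0 0 0 0 0 -1" --pt "0 0 0 0 0 0 -1" --newtons 20

```text
time_s: 21.27
ee_pos: [0.4953, -0.0126, 0.1502]
eef_rot: [3.136, 0.785, 1.394]
force: [2.3, -0.2, 0.5]
grip_width: 0.0198
```

```bash
python3 look.py z16; python3 arc.py -9 8 .0425 -1
```

```text
side red n 34 [296.5 240.1] angle from top toward right(-y), deg 61.0 px err 0.4
side net [(0.91, array([290.9, 239.4])), (0.41, array([290.6, 247.6]))]
top red n 15 [328.1 271.1] angle from top toward right(-y), deg 60.0 px err 0.1
top net [(0.71, array([323.3, 273.1]))]
21.4667 [ 3.02 -1.39  0.11] [ 0.297 -0.28   0.087] 0.019685750937474798 qpos [ 0.26  0.46  1.64 -0.7   1.47  0.66]
theta now -45.0 x_s off 0.0013 rho 0.0427
[-0.0006, -0.0024, 0.0021, 0.078, -0.01, -0.002, -1.0] ,
[-0.0012, -0.005, 0.0041, 0.155, -0.024, -0.002, -1.0] ,
[-0.0018, -0.0077, 0.006, 0.233, -0.037, -0.002, -1.0] ,
[-0.0025, -0.0105, 0.0076, 0.31, -0.051, -0.002, -1.0] ,
[-0.0032, -0.0135, 0.009, 0.387, -0.064, -0.002, -1.0] ,
[-0.0039, -0.0165, 0.0102, 0.465, -0.078, -0.001, -1.0] ,
[-0.0046, -0.0197, 0.0111, 0.542, -0.092, -0.001, -1.0] ,
[-0.0053, -0.0229, 0.0117, 0.619, -0.105, -0.001, -1.0] ,
```

>>> servo_tool --pt "-0.0006 -0.0024 0.0021 0.078 -0.01 -0.002 -1.0" --pt "-0.0012 -0.005 0.0041 0.155 -0.024 -0.002 -1.0" --pt "-0.0018 -0.0077 0.006 0.233 -0.037 -0.002 -1.0" --pt "-0.0025 -0.0105 0.0076 0.31 -0.051 -0.002 -1.0" --pt "-0.0032 -0.0135 0.009 0.387 -0.064 -0.002 -1.0" --pt "-0.0039 -0.0165 0.0102 0.465 -0.078 -0.001 -1.0" --pt "-0.0046 -0.0197 0.0111 0.542 -0.092 -0.001 -1.0" --pt "-0.0053 -0.0229 0.0117 0.619 -0.105 -0.001 -1.0"

```text
time_s: 22.13
ee_pos: [0.4908, -0.0355, 0.1611]
eef_rot: [3.139, 0.153, 1.395]
force: [14.1, -2.5, -25.9]
grip_width: 0.0198
```

>>> servo_tool --pt "0 0 0 0 0 0 -1" --pt "0 0 0 0 0 0 -1" --pt "0 0 0 0 0 0 -1" --pt "0 0 0 0 0 0 -1" --pt "0 0 0 0 0 0 -1" --pt "0 0 0 0 0 0 -1" --pt "0 0 0 0 0 0 -1" --pt "0 0 0 0 0 0 -1"

```text
time_s: 22.8
ee_pos: [0.4909, -0.0357, 0.1611]
eef_rot: [3.139, 0.156, 1.397]
force: [4.1, -6.6, -2.3]
grip_width: 0.02
```

```bash
python3 look.py z17; python3 arc.py -9 8 .0425 -1 | head -1; python3 lockm.py
```

```text
side red n 27 [296.1 258.4] angle from top toward right(-y), deg 97.0 px err 0.4
side net [(0.95, array([288.9, 256.7]))]
top net [(0.9, array([330.2, 272. ]))]
23.0 [ 4.21 -6.21 -1.87] [-1.239 -0.623 -0.08 ] 0.019782156216289103 qpos [-0.06  0.23  1.73 -0.17  1.21  0.17]
theta now -8.9 x_s off 0.001 rho 0.0417
side 185 x_s range [-0.0464 -0.0345 -0.0272] mean -0.0351 y_s -0.122 z 0.078
top 85 x_s range [-0.0472 -0.0378 -0.0298] mean -0.038 y_s -0.113 z 0.082
```

View pics/z17.png

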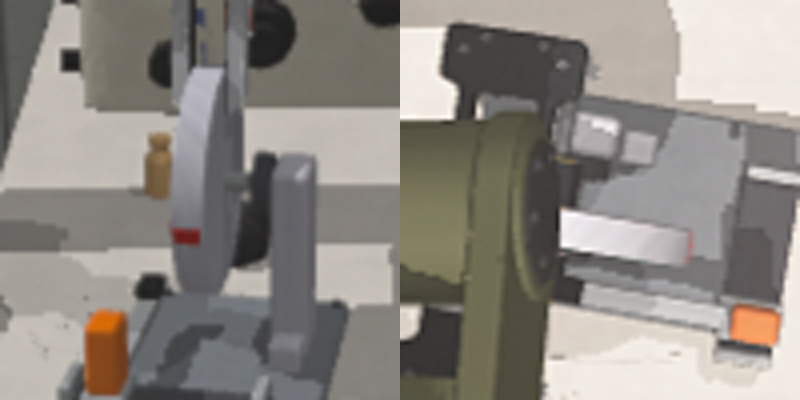

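```bash
python3 -c "
from station import hand_in; print(hand_in())"
```

```text
the job is handed in; nothing more can be done
None
```

The job is handed in, with the gripper holding the wheel by its rim and the heavy side at the measured balance point. The hand-in gave no verdict.

- **Lock:** I pulled it forward to its end stop. The pull ended with about 50 N on the wrist. The tool itself moved only about 35 mm, but the images put the block at 37 mm (side) and 38 mm (top). It read the same just before hand-in.
- **Balance point:** mark angles are counted from the top towards the right. Freed, the wheel rolled and stopped with the mark at about 132.5°. I turned it past the bottom and let it roll back, and it stopped at about 60.5°. The midpoint is 96.5°, with stops about 36° (0.63 rad) either side, inside the stated 0.4 to 0.7 rad.
- **Final state:** at the last check the mark read 97° in the side view. The top view could not confirm it because the arm covered most of the wheel. The commanded grip is 20 N on a 20 mm opening. The measured pose stayed steady over the last rows.
- **Not checked:**
  - I did not repeat the roll from the first side.
  - I did not measure the bystanders again at the end, but the tool never came near them.

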